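# Nest the stacking beakers on the cork coaster and put the lid on

## Robot

A 7-joint arm with a two-finger parallel gripper is mounted at the origin on a cart in front of the work surface, level with it; the furniture and walls round the work are solid. World frame = base frame: x ahead of the robot, y to its left, z up, the work surface at z = 0. Lengths are in m, angles in degrees, forces in N, time in s.
With the tool pointing down it reaches from about 0.425 to 0.875 m from the base axis. Payload 4.7 kg.
Tool frame: the origin (TCP) lies between the finger pads; the fingertips stand 17 mm ahead of it and the grasp point (between the pads) lies 2 mm behind it; z points along the fingers, y is the line along which they close (so a half turn about z gives the same grasp; the last joint's range is limited). The gripper opens to 87 mm and grips with 3 to 60 N. Pads are 19 mm wide; open, the fingers measure 117 mm over their backs; the gripper's body (75 mm by 190 mm) begins 51 mm behind the grasp point.
Start: joints at [69.735, 18.392, -4.016, 83.108, 1.295, 78.541, -3.26], TCP at [0.234, -0.607, 0.24] pointing down, gripper open.
Joint ranges: [-163.93, 163.93], [-17.29, 119.83], [-79.2, 71.16], [3.27, 140.29], [-89.18, 269.18], [5.43, 117.66], [-154.24, 154.24]. Speed limits (degrees/s): [147.25, 147.25, 180, 180, 180, 180, 180].

## Interface

Orientations are given as [roll, pitch, yaw] about the fixed x, y, z axes, in that order (R = Rz(yaw) Ry(pitch) Rx(roll)).
In Python, from cell import env, cams gives the robot as it stands.
- The arm moves only by the shell command python3 -m pendant 'ROWS' [FORCE]. ROWS is JSON, a list of rows, each an object of numbers: "tx", "ty", "tz": the shift along the tool's x, y, z each as a share of 0.05 m, from -1 to 1; "spin": the turn about the tool's z as a share of 4 degrees, from -1 to 1; "claw": the closure, from 0 (fully open) to 1 (shut). A call has 1 to 10 rows; each row shifts and turns the commanded pose from where the row before left it, along the tool's axes as they then stand; what a row does not reach is not made up. A row lasts 1/8 s, in which the tool goes at most 62.5 mm and 10.7 degrees, less where a joint would pass 70% of its speed; a pose out of reach is approached as far as the arm can. A call with a number of a shift or a turn outside -1 to 1 is refused whole. A call with a gripper value outside its range is refused whole. The fingers move at their own pace and stop on an object; FORCE is the grip in N (left out, the last holds). Time passes only in rows, so rows that do not move let the fingers close. It gives the time, the measured TCP pose, the force, the opening and the grip force at its end, in the units of the state.
- env.get_obs(): the state, without advancing time (a new reading comes with each control period).
- cams.read_camera(name): name is "scene" or "side" or "wrist"; returns the picture (480x640x3 uint8, red, green, blue); there is no depth.
- cams.camera_info(name): a dict with "fx", "fy", "cx", "cy" (pixels), "rvec" (rotation vector, rad) and "tvec" (3), from world to camera coordinates, as OpenCV has them. Camera axes: x right, y down, z forward; pixel columns grow to the right and rows downward; lengths in m; the calibration is good to about 2 mm. A picture is of the moment at which its call begins: read the wrist's pose just before it. camera_info takes no time and is no camera call; for the wrist camera it gives the pose at the moment of the call.
- env.sign_off(): hands the job in; it is judged then, once.
The state is a dict: "time_s": time; "qpos": joint angles; "joint_velocities": joint speeds; "effort": joint torques, N m; "tool_pos": TCP position; "tool_rot": TCP orientation; "force": force on the tool from outside, world axes, zero at the start; "wrist_torque": the same for the moment, N m; "grip_width": finger opening in m; "grasp_force": force on a finger pad.
Only numpy, scipy, OpenCV 4.12 (cv2) and the standard library are available. Lean on these libraries where they do the work, as an engineer would, in place of code of your own. Each camera call takes 0.05 s, during which the arm holds its last target. There are 200 camera calls.

## Task

Put the stacking beakers away as one stack in the middle of the round cork coaster (not the square grey one), one piece at a time from the bottom up: first the blue beaker upright on the cork, then the yellow one nested in the blue, then the red one nested in the yellow, each right down so that its shoulder rests on the rim below, and last the white lid on the red beaker. Leave the egg timer, the garlic and the salt shaker where they are, and let go of everything.

Things in the scene. Friction and masses are not known exactly. Their poses are not given: they have to be found in the camera images.
- blue_beaker: Blue plastic stacking beaker, no handle, open top, loose, upright, 75 mm high, 90 g. Origin: centre of underside, z up. Lower 34 mm is 43 to 48 mm in diameter; a shoulder there widens it to 64 mm, straight up to the rim (mouth 57 mm inside). The narrow part enters the mouth of another beaker (4.5 mm play all round) until the shoulder rests on its rim, origin then 41 mm above the lower one's.
- yellow_beaker: Yellow plastic stacking beaker, no handle, open top, loose, upright, 75 mm high, 90 g. Origin: centre of underside, z up. Lower 34 mm is 43 to 48 mm in diameter; a shoulder there widens it to 64 mm, straight up to the rim (mouth 57 mm inside). The narrow part enters the mouth of another beaker (4.5 mm play all round) until the shoulder rests on its rim, origin then 41 mm above the lower one's.
- red_beaker: Red plastic stacking beaker, no handle, open top, loose, upright, 75 mm high, 90 g. Origin: centre of underside, z up. Lower 34 mm is 43 to 48 mm in diameter; a shoulder there widens it to 64 mm, straight up to the rim (mouth 57 mm inside). The narrow part enters the mouth of another beaker (4.5 mm play all round) until the shoulder rests on its rim, origin then 41 mm above the lower one's.
- white_lid: White plastic lid, loose, round, 46 mm high, 50 g, stands knob up. Origin: centre of underside, z up. A plug 52 mm in diameter and 10 mm high enters a beaker's mouth (57 mm); a flange 66 mm in diameter, 10 to 14 mm up, rests on the rim; an upright round knob 26 mm in diameter, 24 to 45 mm up, is gripped from above. Seated, its origin is 65 mm above the beaker's.
- cork_coaster: Round brown cork coaster, 100 mm in diameter, 6 mm thick, fixed to the worktop; where the stack is to stand. Origin: centre of its underside.
- slate_coaster: Square grey coaster, 95 x 95 mm, 6 mm thick, fixed to the worktop; not to be used. Origin: centre of its underside.
- egg_timer: Round cream egg timer with a red cap, 62 mm across, 45 mm high, loose bystander. Origin: centre of its underside.
- garlic: Pinkish-white garlic bulb, 53 mm across and 53 mm high, loose bystander. Origin: centre of its underside.
- salt_shaker: Salt shaker with a grey cap, 44 mm in diameter, 90 mm high, loose bystander. Origin: centre of its underside.
There are look-alikes about, which are no part of the job. There is more than one size of the blue_beaker; the job needs the smallest.

How it is judged (in metres and radians):
On the way, in this order (a step that is already met when the one before it is completed fails the run):
1. the blue beaker stands upright on the round cork coaster, let go (horizontal distance between blue_beaker and cork_coaster below 0.015 m and z of blue_beaker in the frame of cork_coaster between 0.002 and 0.01 m and angle between blue_beaker's own z axis and vertical below 0.1 rad and contact force between the fingers and blue_beaker below 0.1 N and linear speed of blue_beaker below 0.03 m/s), for 0.2 s.
2. the yellow beaker is nested in the blue one, shoulder on its rim, let go (horizontal distance between yellow_beaker and blue_beaker below 0.008 m and z of yellow_beaker in the frame of blue_beaker between 0.037 and 0.045 m and angle between yellow_beaker's own z axis and vertical below 0.1 rad and contact force between the fingers and yellow_beaker below 0.1 N and linear speed of yellow_beaker below 0.03 m/s), for 0.2 s.
3. the red beaker is nested in the yellow one, shoulder on its rim, let go (horizontal distance between red_beaker and yellow_beaker below 0.008 m and z of red_beaker in the frame of yellow_beaker between 0.037 and 0.045 m and angle between red_beaker's own z axis and vertical below 0.1 rad and contact force between the fingers and red_beaker below 0.1 N and linear speed of red_beaker below 0.03 m/s), for 0.2 s.
4. the white lid sits on the red beaker, let go (horizontal distance between white_lid and red_beaker below 0.008 m and z of white_lid in the frame of red_beaker between 0.061 and 0.069 m and angle between white_lid's own z axis and vertical below 0.1 rad and contact force between the fingers and white_lid below 0.1 N and linear speed of white_lid below 0.03 m/s), for 0.2 s.
At the end, for the whole second after the job is handed in: Blue upright on the cork within 15 mm of its centre; yellow nested in blue and red in yellow (each 41 mm above the one below), lid seated on red (65 mm above it); heights within 4 mm, each within 8 mm of the axis below and 0.1 rad of upright; all let go and at rest (all of step 1 and all of step 2 and all of step 3 and all of step 4); the robot touches nothing.
It fails at once if the egg timer is pushed or knocked more than 30 mm from its place (distance of egg_timer from where it was at the start of the episode above 0.03 m).
It fails at once if the garlic is pushed or knocked more than 30 mm from its place (distance of garlic from where it was at the start of the episode above 0.03 m).
It fails at once if the salt shaker is pushed or knocked more than 30 mm from its place (distance of salt_shaker from where it was at the start of the episode above 0.03 m).
It also fails if it takes over 128 s, if anything falls off the work surface, if the arm or the gripper's body presses on something with over 40 N, if the wrist force passes 120 N, or if a joint passes its speed limit or range.

## Working session

There is one attempt and no reset: what is moved stays moved. The work goes in short steps, Python scripts to look and compute and a shell command to move; the robot and the scene stay as the last step left them, time stands still between calls to the robot, and variables do not carry over. Pictures are saved under pics/ and viewed, at most 14 in all, crops included, and the job is handed in when it is done.

```bash
ls; mkdir -p pics; python3 - <<'E'
from cell import env,cams
import cv2,json
for n in("scene","side"):
    cv2.imwrite(f"pics/{n}0.png",cams.read_camera(n)[:,:,::-1]); print(n,cams.camera_info(n))
print(cams.camera_info("wrist"))
print(env.get_obs())
E
```

```text
pics
scene {'fx': 486.7385977799592, 'fy': 486.7385977799592, 'cx': 322.114203476102, 'cy': 230.27996696723324, 'rvec': array([ 1.22919312, -1.96803692,  1.19851274]), 'tvec': array([0.19273272, 0.24654497, 0.84425555])}
side {'fx': 526.9429870404647, 'fy': 526.9429870404647, 'cx': 319.1137123445746, 'cy': 234.30859062561035, 'rvec': array([ 0.49717105, -2.71090658,  1.17956556]), 'tvec': array([0.42922792, 0.18083341, 0.98231608])}
{'fx': 420.59336073909765, 'fy': 420.59336073909765, 'cx': 322.88666316573403, 'cy': 246.56460799333075, 'rvec': array([-2.39648474,  1.64386221,  0.23089438]), 'tvec': array([-0.64875473, -0.03215419,  0.39148031])}
{'time_s': 0.1, 'qpos': array([69.73579097, 18.43693589, -4.01580614, 83.16686671,  1.2956629 ,
       78.5424322 , -3.26067732]), 'joint_velocities': array([-0.06556971, -0.0459854 , -0.0363912 , -0.04064303, -0.08251429,
       -0.10081113, -0.02953344]), 'effort': array([-2.41942680e-04, -4.92570198e+01, -4.05686824e-01, -3.13398814e+01,
       -6.41055428e-02,  3.94282141e-02,  3.62349715e-05]), 'tool_pos': array([ 0.2334882 , -0.60611485,  0.23855601]), 'tool_rot': array([-1.79899036e+02,  6.02911265e-03,  2.10735015e+01]), 'force': array([-0.30356527,  0.0797068 , -0.44615609]), 'wrist_torque': array([ 0.01156747,  0.00101972, -0.01347486]), 'grasp_force': 0.0, 'grip_width': 0.08711847452183114}
```

View pics/scene0.png

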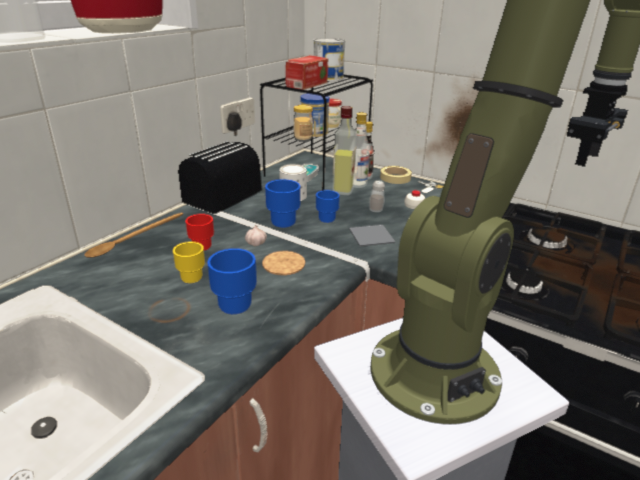

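View pics/side0.png

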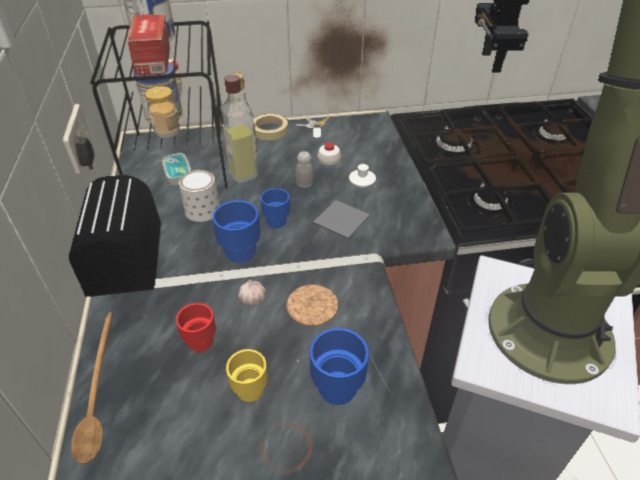

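Blue look-alikes: side-view pixels (340,365) large, (237,230) medium and (275,207) smallest (scene 327,205). I choose the one at (275,207). The cork is the round brown disc at side (312,305) and the slate is at (342,218). Yellow is at (247,375), red at (196,327) and the lid at (362,175). The garlic is at (252,292), the salt shaker at (304,170) and the egg timer at (329,154).

```bash
cat > h.py <<'E'
from cell import env,cams
import cv2,numpy as np
def cam(n):
    i=cams.camera_info(n);R=cv2.Rodrigues(np.array(i["rvec"]))[0];t=np.array(i["tvec"])
    return i,R,t
def hit(c,uv,z):
    i,R,t=c; o=-R.T@t; d=R.T@np.array([(uv[0]-i["cx"])/i["fx"],(uv[1]-i["cy"])/i["fy"],1.])
    return (o+d*(z-o[2])/d[2])[:2]
def tri(c1,p1,c2,p2):
    A=[];b=[]
    for c,p in((c1,p1),(c2,p2)):
        i,R,t=c;K=np.array([[i["fx"],0,i["cx"]],[0,i["fy"],i["cy"]],[0,0,1]]);P=K@np.c_[R,t]
        for k in(0,1):
            r=P[k]-p[k]*P[2];A.append(r[:3]);b.append(-r[3])
    return np.linalg.lstsq(np.array(A),np.array(b),rcond=None)[0]
def rel(p):
    "tool-frame shift (units of 50 mm) from current tool to world point"
    from scipy.spatial.transform import Rotation as Ro
    o=env.get_obs();R=Ro.from_euler('xyz',o["tool_rot"],degrees=True)
    return R.inv().apply(np.array(p)-o["tool_pos"])/0.05
E
python3 - <<'E'
from h import *
s=cam("side");sc=cam("scene");w=cam("wrist")
for n,p,z in[("blue rim",(275,197),.075),("blue big",(340,350),.11),("blue mid",(237,214),.1),("yellow",(247,363),.075),("red",(196,317),.075),("cork",(312,305),.006),("slate",(342,218),.006),("lid",(363,169),.045),("garlic",(252,304),0),("salt",(304,184),0),("timer",(329,160),0),("jar",(200,217),0),("cornerwall toaster",(158,290),0)]:
    print(n,hit(s,p,z).round(3))
for n,p,z in[("blue rim",(327,196),.075),("yellow",(189,250),.075),("red",(200,221),.075),("cork",(284,262),.006)]: print(n,hit(sc,p,z).round(3))
print("wristcam",-w[1].T@w[2],w[1][2])
im=cams.read_camera("side");v=cv2.resize(im[130:270,170:400],None,fx=3.4,fy=3.4,interpolation=2);cv2.imwrite("pics/c1.png",v[:,:,::-1])
E
```

```text
blue rim [ 0.6   -0.098]
blue big [0.329 0.251]
blue mid [0.635 0.007]
yellow [0.468 0.304]
red [0.592 0.252]
cork [0.435 0.103]
slate [ 0.463 -0.159]
lid [ 0.461 -0.306]
garlic [0.547 0.138]
salt [ 0.596 -0.254]
timer [ 0.573 -0.373]
jar [ 0.774 -0.053]
cornerwall toaster [0.739 0.172]
blue rim [ 0.593 -0.096]
yellow [0.461 0.306]
red [0.586 0.25 ]
cork [0.434 0.098]
wristcam [ 0.30442684 -0.57875772  0.38410575] [-0.255094   -0.09629077 -0.96210973]
```

View pics/c1.png

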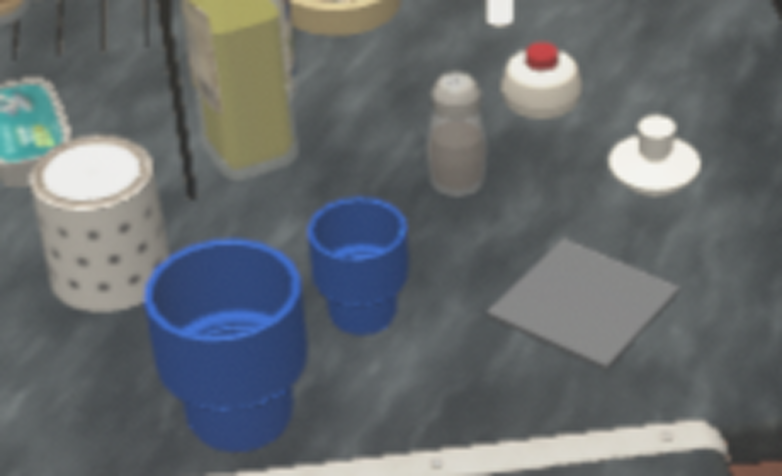

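The crop shows the three blue sizes clearly. The smallest blue beaker is at (275,207), standing right of the medium one, and the lid is knob up. I'll spin first so the grip line clears the medium beaker.

```bash
python3 -m pendant '[{"spin":-1},{"spin":-1},{"spin":-1},{"spin":-1},{"spin":-1},{"spin":-1},{"spin":-1},{"spin":-1}]' 20
python3 - <<'E'
from h import *
print(rel([.52,-.14,.24]),rel([.597,-.097,.2]))
s=cam("side");print("bottle",hit(s,(245,178),0),hit(s,(232,170),0),hit(s,(256,172),0))
E
```

```text
[ 8.69893541 -6.63912883 -0.01627116] [10.44523936 -6.8866083   0.78396408]
bottle [ 0.74389197 -0.22398514] [ 0.79045139 -0.24271591] [ 0.72906753 -0.256806  ]invalid input at $[0]: expected keys tx, ty, tz, spin, claw
```

```bash
python3 -m pendant '[{"tx":0,"ty":0,"tz":0,"spin":-1,"claw":0},{"tx":0,"ty":0,"tz":0,"spin":-1,"claw":0},{"tx":0,"ty":0,"tz":0,"spin":-1,"claw":0},{"tx":0,"ty":0,"tz":0,"spin":-1,"claw":0},{"tx":0,"ty":0,"tz":0,"spin":-1,"claw":0},{"tx":0,"ty":0,"tz":0,"spin":-1,"claw":0},{"tx":0,"ty":0,"tz":0,"spin":-1,"claw":0},{"tx":0,"ty":0,"tz":0,"spin":-1,"claw":0}]' 20 &&
python3 -m pendant '[{"tx":1,"ty":0,"tz":0,"spin":0,"claw":0},{"tx":1,"ty":0,"tz":0,"spin":0,"claw":0},{"tx":1,"ty":0,"tz":0,"spin":0,"claw":0},{"tx":1,"ty":0,"tz":0,"spin":0,"claw":0},{"tx":1,"ty":0,"tz":0,"spin":0,"claw":0},{"tx":1,"ty":0,"tz":0,"spin":0,"claw":0},{"tx":1,"ty":0,"tz":0,"spin":0,"claw":0},{"tx":1,"ty":0,"tz":0,"spin":0,"claw":0},{"tx":1,"ty":-0.15,"tz":0,"spin":0,"claw":0},{"tx":1,"ty":-0.15,"tz":0,"spin":0,"claw":0}]'
python3 -m pendant '[{"tx":1,"ty":0,"tz":0,"spin":0,"claw":0},{"tx":1,"ty":0,"tz":0,"spin":0,"claw":0},{"tx":0.3,"ty":0,"tz":0,"spin":0,"claw":0},{"tx":0,"ty":0,"tz":0,"spin":0,"claw":0},{"tx":0,"ty":0,"tz":0,"spin":0,"claw":0}]'
python3 - <<'E'
from h import *
print(rel([.597,-.097,.2]), env.get_obs()["qpos"].round())
cv2.imwrite("pics/w1.png",cams.read_camera("wrist")[:,:,::-1])
E
```

```text
time_s: 1.15
tool_pos: [0.2336, -0.6063, 0.2391]
tool_rot: [-180.0, -0.0, 53.2]
force: [-0.5, -0.6, 0.1]
grip_width: 0.0872
grasp_force: 0.0
time_s: 2.4
tool_pos: [0.5226, -0.1964, 0.2393]
tool_rot: [-180.0, 0.0, 53.1]
force: [-0.4, -0.6, 0.6]
grip_width: 0.0868
grasp_force: 0.0
time_s: 3.02
tool_pos: [0.5903, -0.1082, 0.2392]
tool_rot: [-180.0, 0.1, 52.9]
force: [0.1, -1.0, -0.2]
grip_width: 0.0872
grasp_force: 0.0
[ 0.26033023 -0.02817582  0.78446576] [ 34.  15. -31.  90.   8.  78. -35.]
```

View pics/w1.png

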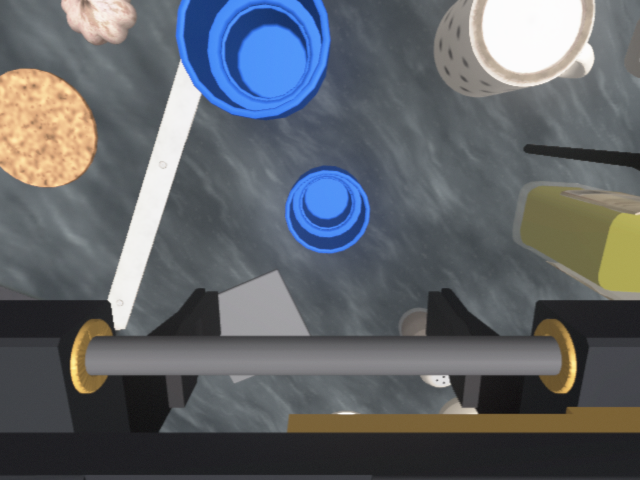

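The wrist view shows the small blue rim centred near (328,210). The cork is near (43,128), and the bottle on the right, at about (580,240), is clear of the fingers.

```bash
cat >> h.py <<'E'
RG={"blue":[(100,120,40),(125,255,255)],"yellow":[(22,120,80),(34,255,255)],"red":[(0,150,60),(8,255,255)],"cork":[(8,50,110),(20,180,255)],"white":[(0,0,170),(179,45,255)]}
def find(col,near,z,camn="wrist",amin=300):
    "ellipse centre of the blob whose plane hit is nearest to 'near'"
    c=cam(camn); im=cams.read_camera(camn); h=cv2.cvtColor(im,cv2.COLOR_RGB2HSV)
    m=cv2.inRange(h,*map(np.array,RG[col]))
    if col=="red": m|=cv2.inRange(h,np.array((172,150,60)),np.array((179,255,255)))
    m=cv2.morphologyEx(m,cv2.MORPH_CLOSE,np.ones((5,5)))
    best=None
    for k in cv2.findContours(m,cv2.RETR_EXTERNAL,2)[0]:
        if cv2.contourArea(k)<amin: continue
        (u,v),ax,_=cv2.fitEllipse(cv2.convexHull(k)); p=hit(c,(u,v),z); d=np.hypot(*(p-near))
        if best is None or d<best[0]: best=(d,p,(u,v),ax)
    return best
E
python3 - <<'E'
from h import *
print(find("blue",(.597,-.097),.075))
print(find("cork",(.435,.1),.006))
p=find("blue",(.597,-.097),.075)[1]; print(rel([*p,.06]))
E
```

```text
(np.float64(0.00614807082156301), array([ 0.60314449, -0.09720988]), (326.96771240234375, 209.68533325195312), (84.76029205322266, 87.49252319335938))
(np.float64(0.003696226862050933), array([0.43846707, 0.10128122]), (36.717071533203125, 127.7669906616211), (108.88606262207031, 130.13894653320312))
[0.31631735 0.07094324 3.59283699]
```

```bash
python3 -m pendant '[{"tx":0.32,"ty":0.07,"tz":0.8,"spin":0,"claw":0},{"tx":0,"ty":0,"tz":0.8,"spin":0,"claw":0},{"tx":0,"ty":0,"tz":0,"spin":0,"claw":0},{"tx":0,"ty":0,"tz":0,"spin":0,"claw":0}]'
python3 - <<'E'
from h import *
b=find("blue",(.603,-.097),.075);print(b,rel([*b[1],.06]))
E
```

```text
time_s: 3.72
tool_pos: [0.6043, -0.0959, 0.1611]
tool_rot: [179.9, -0.0, 53.0]
force: [-0.5, 0.1, 0.1]
grip_width: 0.0869
grasp_force: 0.0
(np.float64(0.001924804768657816), array([ 0.60440768, -0.09568726]), (321.8381652832031, 263.48919677734375), (108.49756622314453, 115.58550262451172)) [-0.00448361 -0.01222877  2.03462598]
```

```bash
python3 -m pendant '[{"tx":0,"ty":0,"tz":0.7,"spin":0,"claw":0},{"tx":0,"ty":0,"tz":0.7,"spin":0,"claw":0},{"tx":0,"ty":0,"tz":0.6,"spin":0,"claw":0},{"tx":0,"ty":0,"tz":0,"spin":0,"claw":0},{"tx":0,"ty":0,"tz":0,"spin":0,"claw":0.5},{"tx":0,"ty":0,"tz":0,"spin":0,"claw":0.5},{"tx":0,"ty":0,"tz":0,"spin":0,"claw":0.5},{"tx":0,"ty":0,"tz":0,"spin":0,"claw":0.5}]' 20
python3 -m pendant '[{"tx":0,"ty":0,"tz":-0.3,"spin":0,"claw":0.5},{"tx":0,"ty":0,"tz":-1,"spin":0,"claw":0.5},{"tx":0,"ty":0,"tz":-1,"spin":0,"claw":0.5},{"tx":0,"ty":0,"tz":0,"spin":0,"claw":0.5},{"tx":0,"ty":0,"tz":0,"spin":0,"claw":0.5}]'
python3 - <<'E'
from h import *
print(rel([.435,.101,.2]))
b=find("blue",(.603,-.097),.18);print(b)
E
```

```text
time_s: 4.78
tool_pos: [0.6043, -0.0954, 0.0608]
tool_rot: [179.9, -0.0, 53.1]
force: [0.3, -0.8, 4.9]
grip_width: 0.0631
grasp_force: 19.8
time_s: 5.4
tool_pos: [0.6032, -0.0952, 0.1745]
tool_rot: [-180.0, 0.0, 53.1]
force: [-0.7, 0.9, -0.8]
grip_width: 0.0627
grasp_force: 19.8
[ 1.11690082 -5.0466866  -0.51010277]
(np.float64(0.005039167989220449), array([ 0.6062463 , -0.09314581]), (325.0296630859375, 332.40618896484375), (161.18899536132812, 168.61749267578125))
```

```bash
python3 -m pendant '[{"tx":0,"ty":0,"tz":-1,"spin":0,"claw":0.5},{"tx":0.1,"ty":-1,"tz":0,"spin":0,"claw":0.5},{"tx":0,"ty":-1,"tz":0,"spin":0,"claw":0.5},{"tx":0,"ty":-1,"tz":0,"spin":0,"claw":0.5},{"tx":0,"ty":-0.3,"tz":0,"spin":0,"claw":0.5},{"tx":0,"ty":0,"tz":0,"spin":0,"claw":0.5},{"tx":0,"ty":0,"tz":0,"spin":0,"claw":0.5}]'
python3 - <<'E'
from h import *
b=find("cork",(.435,.101),.006);print(b, rel([*b[1],.067]))
cv2.imwrite("pics/w2.png",cams.read_camera("wrist")[:,:,::-1])
E
```

```text
time_s: 6.32
tool_pos: [0.4755, 0.0067, 0.2242]
tool_rot: [-180.0, -0.0, 53.0]
force: [-0.7, -0.6, -1.4]
grip_width: 0.0628
grasp_force: 19.8
(np.float64(0.0034532088335569944), array([0.43841523, 0.10151074]), (220.1014862060547, 155.14772033691406), (115.44775390625, 123.1788101196289)) [ 1.06541792 -1.73120064  3.1455742 ]
```

View pics/w2.png

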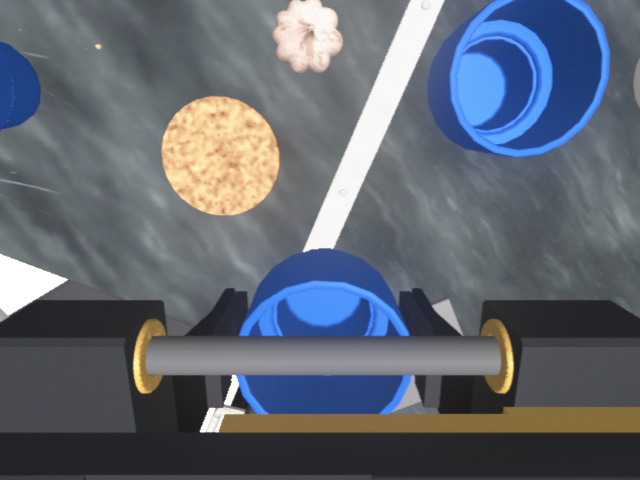

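The whole cork is visible at (220,155), and the beaker is held straight at (325,350). I'm moving it over the cork and setting it down.

```bash
python3 -m pendant '[{"tx":0.53,"ty":-0.87,"tz":0,"spin":0,"claw":0.5},{"tx":0.54,"ty":-0.86,"tz":0,"spin":0,"claw":0.5},{"tx":0,"ty":0,"tz":0,"spin":0,"claw":0.5},{"tx":0,"ty":0,"tz":0.9,"spin":0,"claw":0.5},{"tx":0,"ty":0,"tz":0.9,"spin":0,"claw":0.5},{"tx":0,"ty":0,"tz":0.8,"spin":0,"claw":0.5},{"tx":0,"ty":0,"tz":0,"spin":0,"claw":0.5},{"tx":0,"ty":0,"tz":0,"spin":0,"claw":0.5}]'
python3 - <<'E'
from h import *
print(rel([.4384,.1015,.067]))
E
```

```text
time_s: 7.42
tool_pos: [0.4391, 0.1025, 0.0958]
tool_rot: [180.0, -0.1, 53.0]
force: [0.0, 0.3, -0.7]
grip_width: 0.0625
grasp_force: 19.8
[-2.51078555e-02  4.13194288e-05  5.75097863e-01]
```

```bash
python3 -m pendant '[{"tx":-0.02,"ty":0,"tz":0.3,"spin":0,"claw":0.5},{"tx":0,"ty":0,"tz":0.2,"spin":0,"claw":0.5},{"tx":0,"ty":0,"tz":0.08,"spin":0,"claw":0.5},{"tx":0,"ty":0,"tz":0,"spin":0,"claw":0.5},{"tx":0,"ty":0,"tz":0,"spin":0,"claw":0},{"tx":0,"ty":0,"tz":0,"spin":0,"claw":0},{"tx":0,"ty":0,"tz":0,"spin":0,"claw":0},{"tx":0,"ty":0,"tz":0,"spin":0,"claw":0},{"tx":0,"ty":0,"tz":0,"spin":0,"claw":0}]'
python3 -m pendant '[{"tx":0,"ty":0,"tz":-0.8,"spin":0,"claw":0},{"tx":0,"ty":0,"tz":-1,"spin":0,"claw":0},{"tx":0,"ty":0,"tz":-1,"spin":0,"claw":0},{"tx":0,"ty":0,"tz":-0.6,"spin":0,"claw":0},{"tx":0,"ty":0,"tz":0,"spin":0,"claw":0},{"tx":0,"ty":0,"tz":0,"spin":0,"claw":0}]'
python3 - <<'E'
from h import *
b=find("blue",(.4384,.1015),.081);print(b)
print("side",find("blue",(.4384,.1015),.081,"side"))
print(rel([.465,.305,.24]),env.get_obs()["qpos"].round())
cv2.imwrite("pics/w3.png",cams.read_camera("wrist")[:,:,::-1])
E
```

```text
time_s: 8.55
tool_pos: [0.4371, 0.1018, 0.0655]
tool_rot: [180.0, 0.0, 53.1]
force: [0.6, -0.1, 0.1]
grip_width: 0.0869
grasp_force: 0.0
time_s: 9.3
tool_pos: [0.4365, 0.1017, 0.2346]
tool_rot: [-180.0, 0.1, 53.1]
force: [0.5, -0.1, -0.2]
grip_width: 0.0869
grasp_force: 0.0
(np.float64(0.0028937135911264768), array([0.43594338, 0.09997076]), (323.2178955078125, 237.103515625), (84.61808013916016, 89.10806274414062))
side (np.float64(0.01978691154152403), array([0.42660152, 0.11738451]), (312.92608642578125, 285.558349609375), (34.522674560546875, 46.2103271484375))
[ 3.59721459 -1.98312005 -0.12079169] [ 29.  -6. -43. 109.  -4.  76. -49.]
```

View pics/w3.png

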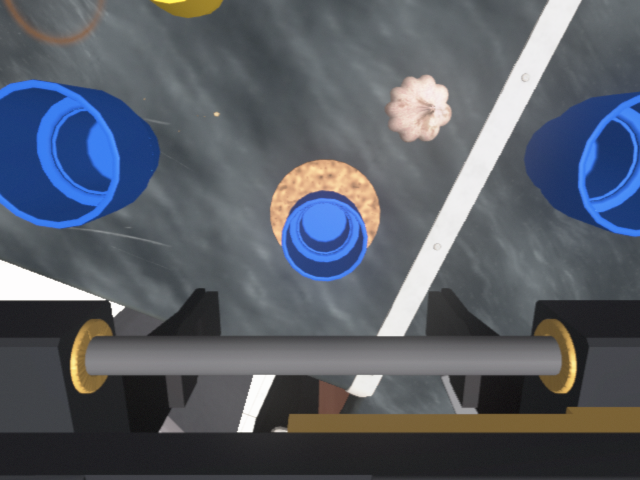

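Blue stands upright at about the centre of the cork (rim at (323,237)). Next I'll turn the grip line away from the large blue beaker and go to yellow.

```bash
python3 -m pendant '[{"tx":0,"ty":0,"tz":0,"spin":1,"claw":0},{"tx":0,"ty":0,"tz":0,"spin":1,"claw":0},{"tx":0,"ty":0,"tz":0,"spin":1,"claw":0},{"tx":0,"ty":0,"tz":0,"spin":1,"claw":0},{"tx":0,"ty":0,"tz":0,"spin":1,"claw":0},{"tx":0,"ty":0,"tz":0,"spin":1,"claw":0},{"tx":0,"ty":0,"tz":0,"spin":1,"claw":0},{"tx":0,"ty":0,"tz":0,"spin":1,"claw":0},{"tx":0,"ty":0,"tz":0,"spin":1,"claw":0}]'
python3 -m pendant '[{"tx":0.43,"ty":-0.9,"tz":0,"spin":0,"claw":0},{"tx":0.43,"ty":-0.9,"tz":0,"spin":0,"claw":0},{"tx":0.43,"ty":-0.9,"tz":0,"spin":0,"claw":0},{"tx":0.43,"ty":-0.9,"tz":0,"spin":0,"claw":0},{"tx":0,"ty":0,"tz":0,"spin":0,"claw":0},{"tx":0,"ty":0,"tz":0,"spin":0,"claw":0}]'
python3 - <<'E'
from h import *
b=find("yellow",(.465,.305),.075);print(b, rel([*b[1],.06]),env.get_obs()["qpos"].round())
E
```

```text
time_s: 10.58
tool_pos: [0.4365, 0.1018, 0.2345]
tool_rot: [-180.0, 0.1, 16.9]
force: [0.3, 0.4, -0.4]
grip_width: 0.0868
grasp_force: 0.0
time_s: 11.32
tool_pos: [0.4661, 0.2984, 0.2344]
tool_rot: [180.0, 0.1, 17.1]
force: [0.3, -1.1, -0.1]
grip_width: 0.0865
grasp_force: 0.0
(np.float64(0.007397970354183717), array([0.47107238, 0.30922565]), (311.5116882324219, 222.23904418945312), (85.98988342285156, 89.20077514648438)) [ 0.160057   -0.1970415   3.49414891] [  15.   14.  -58.   96.   12.   77. -118.]
```

```bash
python3 -m pendant '[{"tx":0.16,"ty":-0.2,"tz":0.7,"spin":0,"claw":0},{"tx":0,"ty":0,"tz":0.8,"spin":0,"claw":0},{"tx":0,"ty":0,"tz":0,"spin":0,"claw":0},{"tx":0,"ty":0,"tz":0,"spin":0,"claw":0}]'
python3 - <<'E'
from h import *
b=find("yellow",(.471,.309),.075);print(b,rel([*b[1],.06]))
E
```

```text
time_s: 11.88
tool_pos: [0.4721, 0.3105, 0.162]
tool_rot: [180.0, -0.1, 17.0]
force: [0.2, 0.1, 1.1]
grip_width: 0.0872
grasp_force: 0.0
(np.float64(0.00168022665981323), array([0.47212801, 0.31024529]), (323.8570251464844, 263.6373596191406), (108.73397827148438, 114.61174011230469)) [-0.01382023  0.01067682  2.04930858]
```

```bash
python3 -m pendant '[{"tx":0,"ty":0,"tz":0.7,"spin":0,"claw":0},{"tx":0,"ty":0,"tz":0.7,"spin":0,"claw":0},{"tx":0,"ty":0,"tz":0.62,"spin":0,"claw":0},{"tx":0,"ty":0,"tz":0,"spin":0,"claw":0},{"tx":0,"ty":0,"tz":0,"spin":0,"claw":0.5},{"tx":0,"ty":0,"tz":0,"spin":0,"claw":0.5},{"tx":0,"ty":0,"tz":0,"spin":0,"claw":0.5},{"tx":0,"ty":0,"tz":0,"spin":0,"claw":0.5}]' 20
python3 -m pendant '[{"tx":0,"ty":0,"tz":-0.3,"spin":0,"claw":0.5},{"tx":0,"ty":0,"tz":-1,"spin":0,"claw":0.5},{"tx":0,"ty":0,"tz":-1,"spin":0,"claw":0.5},{"tx":0,"ty":0,"tz":-1,"spin":0,"claw":0.5},{"tx":0,"ty":0,"tz":0,"spin":0,"claw":0.5},{"tx":0,"ty":0,"tz":0,"spin":0,"claw":0.5}]'
python3 - <<'E'
from h import *
print(rel([.437,.1015,.2]))
E
```

```text
time_s: 12.92
tool_pos: [0.472, 0.3113, 0.0607]
tool_rot: [180.0, -0.1, 17.1]
force: [0.5, -0.2, 6.6]
grip_width: 0.0642
grasp_force: 20.0
time_s: 13.68
tool_pos: [0.4707, 0.3107, 0.2242]
tool_rot: [180.0, 0.0, 17.1]
force: [-0.2, -0.7, -1.6]
grip_width: 0.0649
grasp_force: 20.0
[-1.87361822  3.80150515  0.48723439]
```

```bash
python3 -m pendant '[{"tx":-0.9,"ty":0.6,"tz":0,"spin":0,"claw":0.5},{"tx":-0.97,"ty":0.6,"tz":0,"spin":0,"claw":0.5},{"tx":-0.5,"ty":0.6,"tz":0,"spin":0,"claw":0.5},{"tx":0,"ty":0,"tz":0,"spin":0,"claw":0.5},{"tx":0,"ty":0,"tz":0,"spin":0,"claw":0.5}]'
python3 - <<'E'
from h import *
b=find("blue",(.437,.1015),.081);print(b, rel([.437,.1015,.2]),rel([*b[1],.2]))
print(find("yellow",(.437,.1015),.237))
E
```

```text
time_s: 14.3
tool_pos: [0.384, 0.1905, 0.2239]
tool_rot: [-180.0, 0.0, 17.1]
force: [0.9, 1.1, -1.1]
grip_width: 0.0647
grasp_force: 20.0
(np.float64(0.0009621270836560203), array([0.43612006, 0.1011109 ]), (468.91326904296875, 205.85113525390625), (92.9727783203125, 98.33588409423828)) [0.48256005 2.02642011 0.47760243] [0.46344877 2.02866379 0.4776172 ]
(np.float64(0.10609140481316554), array([0.3776466 , 0.18943498]), (323.1341552734375, 368.1930847167969), (175.53109741210938, 240.81698608398438))
```

```bash
python3 -m pendant '[{"tx":0.24,"ty":0.7,"tz":0,"spin":0,"claw":0.5},{"tx":0.23,"ty":0.7,"tz":0,"spin":0,"claw":0.5},{"tx":0,"ty":0.63,"tz":0,"spin":0,"claw":0.5},{"tx":0,"ty":0,"tz":0.5,"spin":0,"claw":0.5},{"tx":0,"ty":0,"tz":0.6,"spin":0,"claw":0.5},{"tx":0,"ty":0,"tz":0,"spin":0,"claw":0.5},{"tx":0,"ty":0,"tz":0,"spin":0,"claw":0.5},{"tx":0,"ty":0,"tz":0,"spin":0,"claw":0.5}]'
python3 - <<'E'
from h import *
print(rel([.4367,.1014,.1077]))
E
```

```text
time_s: 15.4
tool_pos: [0.4375, 0.1007, 0.1707]
tool_rot: [180.0, -0.1, 17.1]
force: [1.3, -0.6, 0.0]
grip_width: 0.0647
grasp_force: 20.0
[-0.0139783  -0.01959399  1.25992733]
```

```bash
python3 -m pendant '[{"tx":-0.01,"ty":-0.02,"tz":0.4,"spin":0,"claw":0.5},{"tx":0,"ty":0,"tz":0.3,"spin":0,"claw":0.5},{"tx":0,"ty":0,"tz":0.3,"spin":0,"claw":0.5},{"tx":0,"ty":0,"tz":0.15,"spin":0,"claw":0.5},{"tx":0,"ty":0,"tz":0.09,"spin":0,"claw":0.5},{"tx":0,"ty":0,"tz":0,"spin":0,"claw":0.5},{"tx":0,"ty":0,"tz":0,"spin":0,"claw":0.5}]'
```

```text
time_s: 16.27
tool_pos: [0.4362, 0.101, 0.1078]
tool_rot: [180.0, -0.0, 17.1]
force: [-0.1, 0.1, -0.4]
grip_width: 0.0648
grasp_force: 20.0
```

Seated height is reached with no side force, so I'm releasing and going to red.

```bash
python3 -m pendant '[{"tx":0,"ty":0,"tz":0.02,"spin":0,"claw":0.5},{"tx":0,"ty":0,"tz":0,"spin":0,"claw":0},{"tx":0,"ty":0,"tz":0,"spin":0,"claw":0},{"tx":0,"ty":0,"tz":0,"spin":0,"claw":0},{"tx":0,"ty":0,"tz":0,"spin":0,"claw":0},{"tx":0,"ty":0,"tz":0,"spin":0,"claw":0},{"tx":0,"ty":0,"tz":-0.8,"spin":0,"claw":0},{"tx":0,"ty":0,"tz":-1,"spin":0,"claw":0},{"tx":0,"ty":0,"tz":-0.8,"spin":0,"claw":0},{"tx":0,"ty":0,"tz":0,"spin":0,"claw":0}]'
python3 - <<'E'
from h import *
print(find("yellow",(.437,.1015),.122),rel([.59,.252,.23]))
cv2.imwrite("pics/w4.png",cams.read_camera("wrist")[:,:,::-1])
cv2.imwrite("pics/s4.png",cams.read_camera("side")[:,:,::-1])
E
```

```text
time_s: 17.52
tool_pos: [0.4378, 0.1013, 0.2396]
tool_rot: [179.8, -0.3, 17.1]
force: [1.0, 0.0, -0.2]
grip_width: 0.0868
grasp_force: 0.0
(np.float64(0.0021684033963157343), array([0.43486867, 0.10110075]), (322.08599853515625, 253.9854736328125), (96.48147583007812, 100.5556411743164)) [ 3.81968592 -1.98664006  0.15613019]
```

View pics/s4.png

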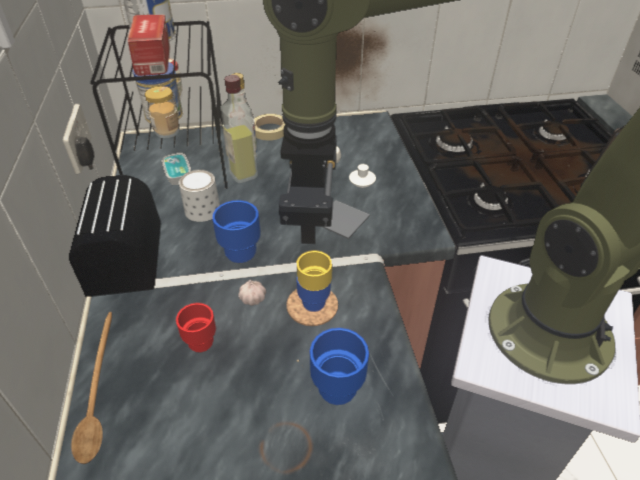

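Yellow is nested squarely in blue at (315,280). On to red at (196,327).

```bash
python3 -m pendant '[{"tx":0.95,"ty":-0.5,"tz":0,"spin":0,"claw":0},{"tx":0.95,"ty":-0.5,"tz":0,"spin":0,"claw":0},{"tx":0.95,"ty":-0.5,"tz":0,"spin":0,"claw":0},{"tx":0.97,"ty":-0.5,"tz":0,"spin":0,"claw":0},{"tx":0,"ty":0,"tz":0,"spin":0,"claw":0},{"tx":0,"ty":0,"tz":0,"spin":0,"claw":0}]'
python3 - <<'E'
from h import *
b=find("red",(.59,.252),.075);print(b, rel([*b[1],.06]),env.get_obs()["qpos"].round())
E
```

```text
time_s: 18.42
tool_pos: [0.5878, 0.2526, 0.2347]
tool_rot: [-180.0, 0.2, 17.2]
force: [0.2, -0.8, -0.2]
grip_width: 0.0869
grasp_force: 0.0
(np.float64(0.008406838589560865), array([0.59830801, 0.25328526]), (326.80218505859375, 218.93540954589844), (84.56027221679688, 89.06774139404297)) [0.21055142 0.02873078 3.51216136] [  16.   27.  -56.   83.   22.   82. -114.]
```

```bash
python3 -m pendant '[{"tx":0.21,"ty":0.03,"tz":0.7,"spin":0,"claw":0},{"tx":0,"ty":0,"tz":0.8,"spin":0,"claw":0},{"tx":0,"ty":0,"tz":0,"spin":0,"claw":0},{"tx":0,"ty":0,"tz":0,"spin":0,"claw":0}]'
python3 - <<'E'
from h import *
b=find("red",(.598,.253),.075);print(b,rel([*b[1],.06]))
E
```

```text
time_s: 18.98
tool_pos: [0.6, 0.2537, 0.1637]
tool_rot: [180.0, -0.1, 17.0]
force: [-0.1, 0.1, 0.1]
grip_width: 0.0869
grasp_force: 0.0
(np.float64(0.001885714387914903), array([0.59961625, 0.25397142]), (322.8329162597656, 263.2629089355469), (106.7280044555664, 113.56258392333984)) [-2.15817237e-02 -3.51450414e-04  2.08213112e+00]
```

```bash
python3 -m pendant '[{"tx":-0.02,"ty":0,"tz":0.7,"spin":0,"claw":0},{"tx":0,"ty":0,"tz":0.7,"spin":0,"claw":0},{"tx":0,"ty":0,"tz":0.65,"spin":0,"claw":0},{"tx":0,"ty":0,"tz":0,"spin":0,"claw":0},{"tx":0,"ty":0,"tz":0,"spin":0,"claw":0.5},{"tx":0,"ty":0,"tz":0,"spin":0,"claw":0.5},{"tx":0,"ty":0,"tz":0,"spin":0,"claw":0.5},{"tx":0,"ty":0,"tz":0,"spin":0,"claw":0.5}]' 20
python3 -m pendant '[{"tx":0,"ty":0,"tz":-0.3,"spin":0,"claw":0.5},{"tx":0,"ty":0,"tz":-1,"spin":0,"claw":0.5},{"tx":0,"ty":0,"tz":-1,"spin":0,"claw":0.5},{"tx":0,"ty":0,"tz":-1,"spin":0,"claw":0.5},{"tx":0,"ty":0,"tz":-0.5,"spin":0,"claw":0.5},{"tx":0,"ty":0,"tz":0,"spin":0,"claw":0.5},{"tx":0,"ty":0,"tz":0,"spin":0,"claw":0.5}]'
python3 - <<'E'
from h import *
print(rel([.436,.1012,.2]))
E
```

```text
time_s: 20.02
tool_pos: [0.5993, 0.2542, 0.0604]
tool_rot: [180.0, -0.1, 17.1]
force: [-0.3, -0.4, 4.6]
grip_width: 0.0636
grasp_force: 19.7
time_s: 20.9
tool_pos: [0.5979, 0.2535, 0.2476]
tool_rot: [180.0, 0.1, 17.1]
force: [-0.1, -0.8, -0.8]
grip_width: 0.0635
grasp_force: 19.7
[-3.98819249  1.95923289  0.96157632]
```

Stop beside the stack first, to measure yellow's rim unobstructed.

```bash
python3 -m pendant '[{"tx":-0.9,"ty":0,"tz":0,"spin":0,"claw":0.5},{"tx":-0.9,"ty":0,"tz":0,"spin":0,"claw":0.5},{"tx":-0.9,"ty":0,"tz":0,"spin":0,"claw":0.5},{"tx":-0.9,"ty":0,"tz":0,"spin":0,"claw":0.5},{"tx":-0.9,"ty":0,"tz":0,"spin":0,"claw":0.5},{"tx":0,"ty":0,"tz":0,"spin":0,"claw":0.5},{"tx":0,"ty":0,"tz":0,"spin":0,"claw":0.5}]'
python3 - <<'E'
from h import *
b=find("yellow",(.436,.101),.122);print(b,rel([*b[1],.149]),rel([.436,.101,.149]))
E
```

```text
time_s: 21.78
tool_pos: [0.3836, 0.1873, 0.2485]
tool_rot: [179.9, 0.0, 17.0]
force: [0.7, -0.5, -1.2]
grip_width: 0.0636
grasp_force: 19.7
(np.float64(0.004247590825102763), array([0.43383496, 0.1046544 ]), (466.1473083496094, 209.95193481445312), (98.22643280029297, 107.670654296875)) [0.47121954 1.88384471 1.98552706] [0.49117541 1.96641926 1.98539303]
```

```bash
python3 -m pendant '[{"tx":0.25,"ty":0.7,"tz":0,"spin":0,"claw":0.5},{"tx":0.24,"ty":0.7,"tz":0,"spin":0,"claw":0.5},{"tx":0,"ty":0.56,"tz":0,"spin":0,"claw":0.5},{"tx":0,"ty":0,"tz":0.4,"spin":0,"claw":0.5},{"tx":0,"ty":0,"tz":0.4,"spin":0,"claw":0.5},{"tx":0,"ty":0,"tz":0,"spin":0,"claw":0.5},{"tx":0,"ty":0,"tz":0,"spin":0,"claw":0.5},{"tx":0,"ty":0,"tz":0,"spin":0,"claw":0.5}]'
python3 - <<'E'
from h import *
print(rel([.4357,.1012,.1485]))
E
```

```text
time_s: 22.82
tool_pos: [0.4363, 0.1018, 0.2096]
tool_rot: [-180.0, -0.1, 17.1]
force: [0.2, 0.3, -1.5]
grip_width: 0.0637
grasp_force: 19.7
[-0.01642635  0.00784002  1.2220132 ]
```

```bash
python3 -m pendant '[{"tx":-0.01,"ty":0.01,"tz":0.4,"spin":0,"claw":0.5},{"tx":0,"ty":0,"tz":0.3,"spin":0,"claw":0.5},{"tx":0,"ty":0,"tz":0.3,"spin":0,"claw":0.5},{"tx":0,"ty":0,"tz":0.13,"spin":0,"claw":0.5},{"tx":0,"ty":0,"tz":0.08,"spin":0,"claw":0.5},{"tx":0,"ty":0,"tz":0,"spin":0,"claw":0.5},{"tx":0,"ty":0,"tz":0,"spin":0,"claw":0.5}]'
```

```text
time_s: 23.7
tool_pos: [0.4356, 0.1008, 0.1488]
tool_rot: [180.0, -0.0, 17.1]
force: [-0.1, 0.0, -1.8]
grip_width: 0.0632
grasp_force: 19.7
```

```bash
python3 -m pendant '[{"tx":0,"ty":0,"tz":0.02,"spin":0,"claw":0.5},{"tx":0,"ty":0,"tz":0,"spin":0,"claw":0},{"tx":0,"ty":0,"tz":0,"spin":0,"claw":0},{"tx":0,"ty":0,"tz":0,"spin":0,"claw":0},{"tx":0,"ty":0,"tz":0,"spin":0,"claw":0},{"tx":0,"ty":0,"tz":0,"spin":0,"claw":0},{"tx":0,"ty":0,"tz":-0.8,"spin":0,"claw":0},{"tx":0,"ty":0,"tz":-1,"spin":0,"claw":0},{"tx":0,"ty":0,"tz":-0.7,"spin":0,"claw":0},{"tx":0,"ty":0,"tz":0,"spin":0,"claw":0}]'
python3 - <<'E'
from h import *
print(find("red",(.436,.101),.163),rel([.461,-.306,.27]),env.get_obs()["qpos"].round())
cv2.imwrite("pics/s5.png",cams.read_camera("side")[140:400,160:440,::-1])
E
```

```text
time_s: 24.95
tool_pos: [0.437, 0.1011, 0.2751]
tool_rot: [179.9, -0.3, 17.1]
force: [-0.0, -0.5, -1.0]
grip_width: 0.0867
grasp_force: 0.0
(np.float64(0.0008543657043898079), array([0.43514628, 0.10103333]), (322.3841552734375, 254.5694122314453), (98.01582336425781, 102.71089935302734)) [-1.90912294  7.92617333  0.07317919] [ 46. -10. -55. 106.  -8.  80. -80.]
```

View pics/s5.png

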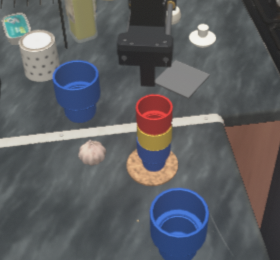

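Red is nested on a straight stack at (153,130) in the crop. Now the lid.

```bash
python3 -m pendant '[{"tx":-0.24,"ty":1,"tz":0,"spin":0,"claw":0},{"tx":-0.24,"ty":1,"tz":0,"spin":0,"claw":0},{"tx":-0.24,"ty":1,"tz":0,"spin":0,"claw":0},{"tx":-0.24,"ty":1,"tz":0,"spin":0,"claw":0},{"tx":-0.24,"ty":1,"tz":0,"spin":0,"claw":0},{"tx":-0.24,"ty":1,"tz":0,"spin":0,"claw":0},{"tx":-0.24,"ty":1,"tz":0,"spin":0,"claw":0},{"tx":-0.24,"ty":0.93,"tz":0,"spin":0,"claw":0},{"tx":0,"ty":0,"tz":0,"spin":0,"claw":0},{"tx":0,"ty":0,"tz":0,"spin":0,"claw":0}]'
python3 - <<'E'
from h import *
b=find("white",(.461,-.306),.014);print(b,rel([*b[1],.036]),env.get_obs()["qpos"].round())
cv2.imwrite("pics/w6.png",cams.read_camera("wrist")[:,:,::-1])
E
```

```text
time_s: 26.3
tool_pos: [0.4597, -0.3052, 0.2709]
tool_rot: [-179.8, 0.1, 17.1]
force: [-1.1, 1.2, 0.4]
grip_width: 0.0871
grasp_force: 0.0
(np.float64(0.009237579677639675), array([ 0.46579586, -0.3138951 ]), (334.7002258300781, 205.31614685058594), (67.5433349609375, 68.80968475341797)) [0.05783101 0.22117024 4.70883381] [ 61.   8. -33.  93.   4.  80. -45.]
```

View pics/w6.png

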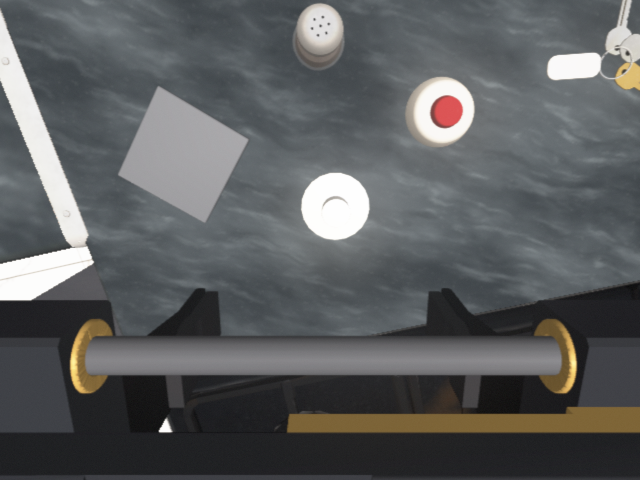

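The lid is at (335,206), knob up. The timer at (440,110) and the salt shaker at (319,35) are clear of the fingers.

```bash
python3 -m pendant '[{"tx":0.06,"ty":0.22,"tz":0.9,"spin":0,"claw":0},{"tx":0,"ty":0,"tz":0.9,"spin":0,"claw":0},{"tx":0,"ty":0,"tz":0.9,"spin":0,"claw":0},{"tx":0,"ty":0,"tz":0,"spin":0,"claw":0},{"tx":0,"ty":0,"tz":0,"spin":0,"claw":0}]'
python3 - <<'E'
from h import *
b=find("white",(.466,-.314),.014);print(b,rel([*b[1],.036]))
E
```

```text
time_s: 27.02
tool_pos: [0.4673, -0.3159, 0.1395]
tool_rot: [179.9, -0.1, 17.1]
force: [0.1, 0.1, 1.0]
grip_width: 0.087
grasp_force: 0.0
(np.float64(0.00014149793095524223), array([ 0.46604117, -0.31413538]), (320.13037109375, 246.6920166015625), (94.93516540527344, 98.85225677490234)) [-0.02230341 -0.05761169  2.08140026]
```

```bash
python3 -m pendant '[{"tx":-0.02,"ty":-0.04,"tz":0.7,"spin":0,"claw":0},{"tx":0,"ty":0,"tz":0.7,"spin":0,"claw":0},{"tx":0,"ty":0,"tz":0.65,"spin":0,"claw":0},{"tx":0,"ty":0,"tz":0,"spin":0,"claw":0},{"tx":0,"ty":0,"tz":0,"spin":0,"claw":0.9},{"tx":0,"ty":0,"tz":0,"spin":0,"claw":0.9},{"tx":0,"ty":0,"tz":0,"spin":0,"claw":0.9},{"tx":0,"ty":0,"tz":0,"spin":0,"claw":0.9},{"tx":0,"ty":0,"tz":0,"spin":0,"claw":0.9},{"tx":0,"ty":0,"tz":0,"spin":0,"claw":0.9}]' 20
python3 -m pendant '[{"tx":0,"ty":0,"tz":-0.3,"spin":0,"claw":0.9},{"tx":0,"ty":0,"tz":-1,"spin":0,"claw":0.9},{"tx":0,"ty":0,"tz":-1,"spin":0,"claw":0.9},{"tx":0,"ty":0,"tz":-1,"spin":0,"claw":0.9},{"tx":0,"ty":0,"tz":-1,"spin":0,"claw":0.9},{"tx":0,"ty":0,"tz":0,"spin":0,"claw":0.9},{"tx":0,"ty":0,"tz":0,"spin":0,"claw":0.9}]'
python3 - <<'E'
from h import *
print(rel([.4355,.101,.25]))
E
```

```text
time_s: 28.32
tool_pos: [0.4645, -0.3144, 0.0351]
tool_rot: [180.0, 0.0, 17.1]
force: [-0.2, -0.8, -0.0]
grip_width: 0.0351
grasp_force: 0.0
time_s: 29.2
tool_pos: [0.4643, -0.3142, 0.2502]
tool_rot: [180.0, 0.0, 17.1]
force: [0.4, 1.1, -0.9]
grip_width: 0.025
grasp_force: 20.0
[ 1.88968448e+00 -8.10731893e+00  1.08535636e-03]
```

The fingers closed late, during the lift, so the grip may be high on the knob. I'll check it.

```bash
python3 - <<'E'
from h import *
a=cams.read_camera("side");b=cams.read_camera("wrist")
c=cv2.resize(a[20:170,270:450],(480,400));cv2.imwrite("pics/k.png",np.hstack([c,cv2.resize(b,(320,400))])[:,:,::-1])
E
```

```text
(no output)
```

View pics/k.png

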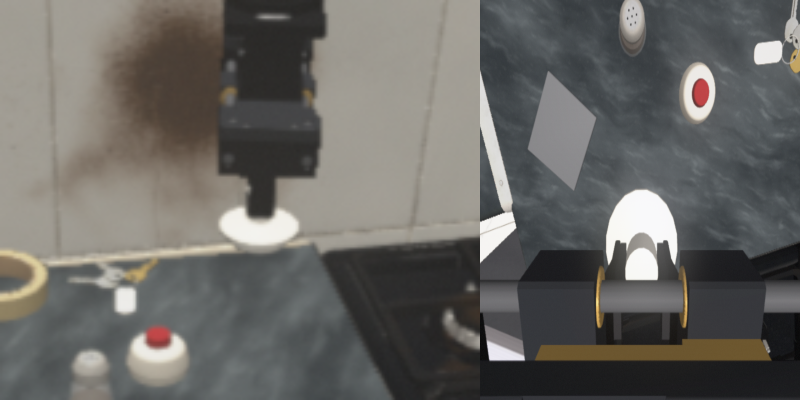

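The lid is level, and the flange is right under the fingertips at (259,228), so the grip is good. I'm carrying it to the stack.

```bash
python3 -m pendant '[{"tx":0.2,"ty":-0.9,"tz":-0.3,"spin":0,"claw":0.9},{"tx":0.21,"ty":-0.9,"tz":0,"spin":0,"claw":0.9},{"tx":0.21,"ty":-0.9,"tz":0,"spin":0,"claw":0.9},{"tx":0.21,"ty":-0.9,"tz":0,"spin":0,"claw":0.9},{"tx":0.21,"ty":-0.9,"tz":0,"spin":0,"claw":0.9},{"tx":0.21,"ty":-0.9,"tz":0,"spin":0,"claw":0.9},{"tx":0.21,"ty":-0.9,"tz":0,"spin":0,"claw":0.9},{"tx":0.21,"ty":-0.9,"tz":0,"spin":0,"claw":0.9},{"tx":0.21,"ty":-0.9,"tz":0,"spin":0,"claw":0.9},{"tx":0,"ty":0,"tz":0,"spin":0,"claw":0.9}]'
python3 -m pendant '[{"tx":0,"ty":0,"tz":0,"spin":0,"claw":0.9},{"tx":0,"ty":0,"tz":0,"spin":0,"claw":0.9}]'
python3 - <<'E'
from h import *
s=cam("side");w=cam("wrist");o=env.get_obs()["tool_pos"]
for dz in(.02,.03,.04): # side view flange-centre height hypotheses
    z=o[2]-.035-dz+.04
b=find("white",o[:2],o[2]-.023,"wrist");print("wrist",b)
b=find("white",o[:2],o[2]-.023,"side",60);print("side",b)
print(o,rel([.4355,.101,.212]))
a=cams.read_camera("side");cv2.imwrite("pics/k2.png",cv2.resize(a[200:330,250:390],(700,600))[:,:,::-1])
E
```

```text
time_s: 30.55
tool_pos: [0.4342, 0.1043, 0.2643]
tool_rot: [-179.9, 0.1, 17.5]
force: [1.2, -0.6, -0.8]
grip_width: 0.0252
grasp_force: 20.0
time_s: 30.8
tool_pos: [0.4354, 0.0988, 0.2645]
tool_rot: [-180.0, 0.1, 16.9]
force: [-0.1, -0.5, -0.9]
grip_width: 0.0257
grasp_force: 20.0
wrist (np.float64(0.01021184330092303), array([0.44501297, 0.10223273]), (322.803466796875, 287.0296630859375), (118.54190826416016, 145.04490661621094))
side (np.float64(0.015398642918765075), array([0.43055996, 0.1134529 ]), (310.76739501953125, 217.11463928222656), (25.956783294677734, 39.846710205078125))
[0.43538484 0.09882967 0.26451607] [ 0.01121925 -0.03506103  1.05482574]
```

View pics/k2.png

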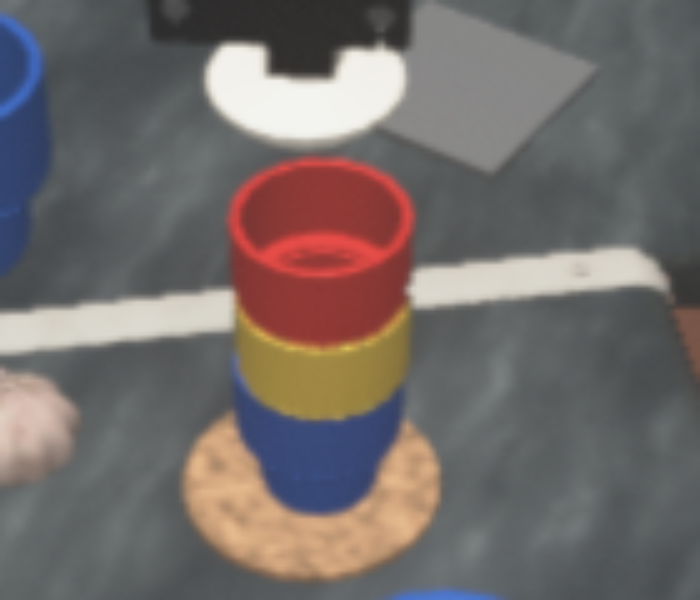

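The side crop shows the lid flange centred at about px (311.1,217.8) and red's rim at (314.3,247). I'll check the lateral offset before lowering.

```bash
python3 - <<'E'
from h import *
s=cam("side");o=env.get_obs()["tool_pos"]
print("rim",hit(s,(314.3,247),.163), "tcp",o)
for z in(.228,.235,.242,.248):print(z,hit(s,(311.1,217.8),z))
i,R,t=s;print("img right in world",R[0])
for p in([.4355,.101,.163],[*o[:2],o[2]-.023]):
    q=R@np.array(p)+t;print(q[0]/q[2]*i["fx"]+i["cx"],q[1]/q[2]*i["fy"]+i["cy"])
w=cam("wrist");im=cams.read_camera("wrist");m=cv2.inRange(cv2.cvtColor(im,cv2.COLOR_RGB2HSV),*map(np.array,RG["white"]))
m[:, :200]=0;m[:,450:]=0;rows=[(v,*np.flatnonzero(m[v])[[0,-1]]) for v in range(180,330,8) if m[v].any()];print(rows)
E
```

```text
rim [0.42970656 0.10111465] tcp [0.43552679 0.0993823  0.26483132]
0.228 [0.43521086 0.10049108]
0.235 [0.4322239 0.107916 ]
0.242 [0.42923694 0.11534093]
0.248 [0.42667669 0.12170514]
img right in world [-9.34976556e-01 -3.54709327e-01  3.64943762e-04]
311.2123576423861 246.12846299600875
311.0831058298706 210.97376679782116
[(180, np.int64(418), np.int64(444)), (188, np.int64(421), np.int64(446)), (196, np.int64(422), np.int64(447)), (204, np.int64(422), np.int64(448)), (212, np.int64(362), np.int64(449)), (220, np.int64(364), np.int64(449)), (228, np.int64(308), np.int64(449)), (236, np.int64(287), np.int64(449)), (244, np.int64(275), np.int64(449)), (252, np.int64(267), np.int64(449)), (260, np.int64(261), np.int64(449)), (268, np.int64(257), np.int64(449)), (276, np.int64(254), np.int64(449)), (284, np.int64(252), np.int64(449)), (292, np.int64(252), np.int64(449)), (300, np.int64(252), np.int64(394)), (308, np.int64(254), np.int64(392)), (316, np.int64(256), np.int64(390)), (324, np.int64(291), np.int64(355))]
```

```bash
python3 - <<'E'
from h import *
o=env.get_obs()["tool_pos"]
for n in("side","scene"):
    c=cam(n);i,R,t=c;pr=lambda p:(lambda q:np.array([q[0]/q[2]*i["fx"]+i["cx"],q[1]/q[2]*i["fy"]+i["cy"]]))(R@np.array(p)+t)
    im=cams.read_camera(n);h=cv2.cvtColor(im,cv2.COLOR_RGB2HSV)
    print(n,"right",R[0].round(3))
    for nm,col,z in(("lid","white",o[2]-.036),("red","red",.155),("yellow","yellow",.115),("blue","blue",.074),("cork","cork",.006)):
        p=pr([.4355,.101,z]) if nm!="lid" else pr([*o[:2],z])
        m=cv2.inRange(h,*map(np.array,RG[col]))
        if col=="red":m|=cv2.inRange(h,np.array((172,150,60)),np.array((179,255,255)))
        x0,y0=int(p[0])-45,int(p[1])-22
        k=m[max(y0,0):y0+44,x0:x0+90]; nl,lab,st,ce=cv2.connectedComponentsWithStats(k)
        j=1+np.argmax(st[1:,4]);print(nm,"pred",p.round(1),"box",st[j][0]+x0,st[j][0]+x0+st[j][2]-1,"mid",st[j][0]+x0+(st[j][2]-1)/2,"v",st[j][1]+y0,st[j][3])
    cv2.imwrite(f"pics/{n}7.png",im[:,:,::-1])
E
```

```text
side right [-0.935 -0.355  0.   ]
lid pred [311.1 217. ] box 291 330 mid 310.5 v 210 21
red pred [311.3 249.4] box 296 331 mid 313.5 v 235 36
yellow pred [311.5 265.2] box 298 331 mid 314.5 v 269 18
blue pred [311.7 280.6] box 298 328 mid 313.0 v 286 16
cork pred [312.  304.1] box 286 337 mid 311.5 v 289 37
scene right [-0.45  -0.893  0.021]
lid pred [281.1 172.7] box 266 306 mid 286.0 v 155 26
red pred [281.2 204.3] box 269 297 mid 283.0 v 196 28
yellow pred [281.5 220.5] box 269 297 mid 283.0 v 220 21
blue pred [281.8 236.5] box 271 298 mid 284.5 v 235 23
cork pred [282.3 261.9] box 262 305 mid 283.5 v 253 23
```

Side cam and TCP agree on the lid. Red sits about 4–5 mm toward −x from nominal, because the overhead fit included its near wall. I'll shift by that amount and lower to just above the rim.

```bash
python3 -m pendant '[{"tx":-0.09,"ty":-0.04,"tz":0.5,"spin":0,"claw":0.9},{"tx":0,"ty":0,"tz":0.35,"spin":0,"claw":0.9},{"tx":0,"ty":0,"tz":0,"spin":0,"claw":0.9},{"tx":0,"ty":0,"tz":0,"spin":0,"claw":0.9},{"tx":0,"ty":0,"tz":0,"spin":0,"claw":0.9},{"tx":0,"ty":0,"tz":0,"spin":0,"claw":0.9}]'
python3 - <<'E'
from h import *
print(rel([.4305,.0997,.211]))
a=cams.read_camera("side")[195:285,275:355];b=cams.read_camera("scene")[150:240,245:325]
cv2.imwrite("pics/k3.png",cv2.resize(np.hstack([a,b]),None,fx=5,fy=5,interpolation=2)[:,:,::-1])
E
```

```text
time_s: 31.85
tool_pos: [0.4309, 0.1009, 0.223]
tool_rot: [180.0, -0.0, 17.1]
force: [0.3, 0.0, -0.7]
grip_width: 0.0253
grasp_force: 20.0
[-0.01556005  0.02069668  0.24081167]
```

View pics/k3.png

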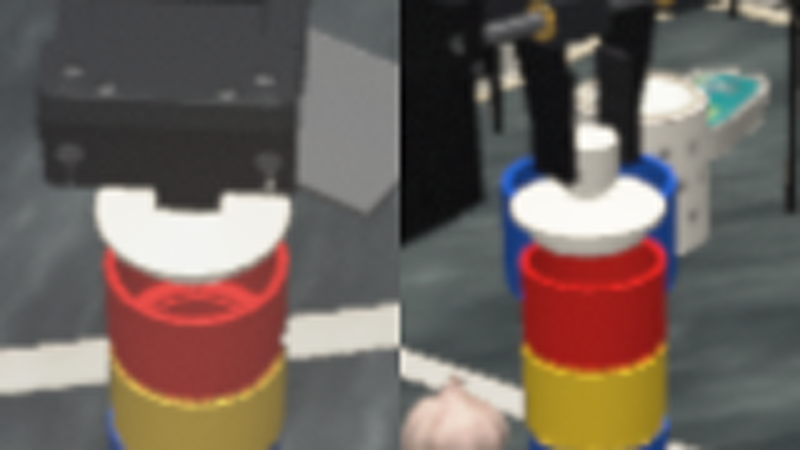

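In the side view the lid centre is 0.6 px left of red's. In the scene view it is 1.4 px left, so it needs about 2.5 mm in −y. I'll correct that and lower.

```bash
python3 -m pendant '[{"tx":-0.015,"ty":0.05,"tz":0.1,"spin":0,"claw":0.9},{"tx":0,"ty":0,"tz":0.08,"spin":0,"claw":0.9},{"tx":0,"ty":0,"tz":0.08,"spin":0,"claw":0.9},{"tx":0,"ty":0,"tz":0.04,"spin":0,"claw":0.9},{"tx":0,"ty":0,"tz":0,"spin":0,"claw":0.9},{"tx":0,"ty":0,"tz":0,"spin":0,"claw":0.9}]'
python3 -m pendant '[{"tx":0,"ty":0,"tz":0.05,"spin":0,"claw":0.9},{"tx":0,"ty":0,"tz":0,"spin":0,"claw":0.9}]'
```

```text
time_s: 32.7
tool_pos: [0.4307, 0.0983, 0.2076]
tool_rot: [180.0, -0.0, 17.1]
force: [0.8, 0.1, -0.6]
grip_width: 0.0253
grasp_force: 20.0
time_s: 32.95
tool_pos: [0.4305, 0.0982, 0.2049]
tool_rot: [180.0, 0.0, 17.1]
force: [0.0, -0.1, -0.2]
grip_width: 0.0255
grasp_force: 20.0
```

```bash
for i in 1; do python3 -m pendant '[{"tx":0,"ty":0,"tz":0.05,"spin":0,"claw":0.9},{"tx":0,"ty":0,"tz":0,"spin":0,"claw":0.9},{"tx":0,"ty":0,"tz":0,"spin":0,"claw":0.9}]'; done; python3 -m pendant '[{"tx":0,"ty":0,"tz":0.04,"spin":0,"claw":0.9},{"tx":0,"ty":0,"tz":0,"spin":0,"claw":0.9},{"tx":0,"ty":0,"tz":0,"spin":0,"claw":0.9}]'
python3 - <<'E'
from h import *
a=cams.read_camera("side")[195:285,275:355];b=cams.read_camera("scene")[150:240,245:325]
cv2.imwrite("pics/k4.png",cv2.resize(np.hstack([a,b]),None,fx=5,fy=5,interpolation=2)[:,:,::-1])
E
```

```text
time_s: 33.33
tool_pos: [0.4306, 0.0983, 0.2025]
tool_rot: [180.0, 0.0, 17.1]
force: [0.1, 0.1, 0.3]
grip_width: 0.0254
grasp_force: 20.0
time_s: 33.7
tool_pos: [0.4309, 0.0983, 0.2008]
tool_rot: [180.0, -0.0, 17.1]
force: [0.4, 0.2, 2.3]
grip_width: 0.0251
grasp_force: 20.0
```

View pics/k4.png

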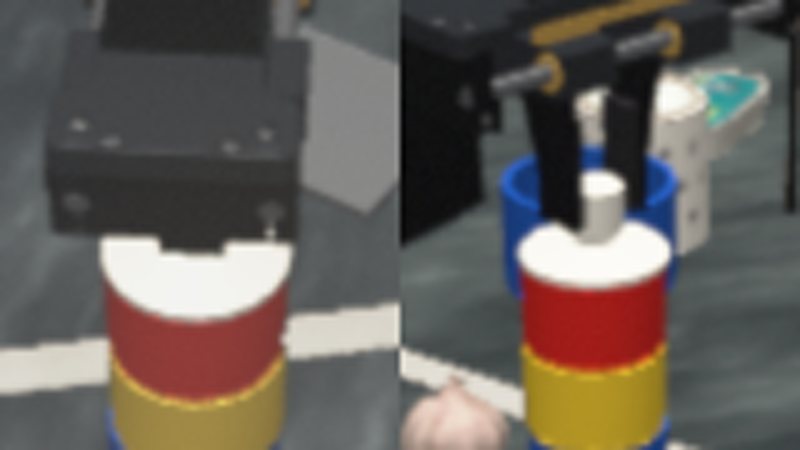

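The flange is flush on red's rim in both views, with light contact. Releasing and retreating upward.

```bash
python3 -m pendant '[{"tx":0,"ty":0,"tz":0,"spin":0,"claw":0.6},{"tx":0,"ty":0,"tz":0,"spin":0,"claw":0.4},{"tx":0,"ty":0,"tz":0,"spin":0,"claw":0.4},{"tx":0,"ty":0,"tz":0,"spin":0,"claw":0.4},{"tx":0,"ty":0,"tz":0,"spin":0,"claw":0.4},{"tx":0,"ty":0,"tz":-0.4,"spin":0,"claw":0.4},{"tx":0,"ty":0,"tz":-1,"spin":0,"claw":0.4},{"tx":0,"ty":0,"tz":-1,"spin":0,"claw":0.4},{"tx":0,"ty":0,"tz":0,"spin":0,"claw":0.4},{"tx":0,"ty":0,"tz":0,"spin":0,"claw":0.4}]'
python3 - <<'E'
from h import *
a=cams.read_camera("side")[195:330,260:360];b=cams.read_camera("scene")[150:285,235:335]
cv2.imwrite("pics/k5.png",cv2.resize(np.hstack([a,b]),None,fx=4,fy=4,interpolation=2)[:,:,::-1])
E
```

```text
time_s: 35.05
tool_pos: [0.4304, 0.0983, 0.32]
tool_rot: [180.0, 0.0, 17.1]
force: [0.6, 0.2, -0.9]
grip_width: 0.0522
grasp_force: 0.0
```

View pics/k5.png

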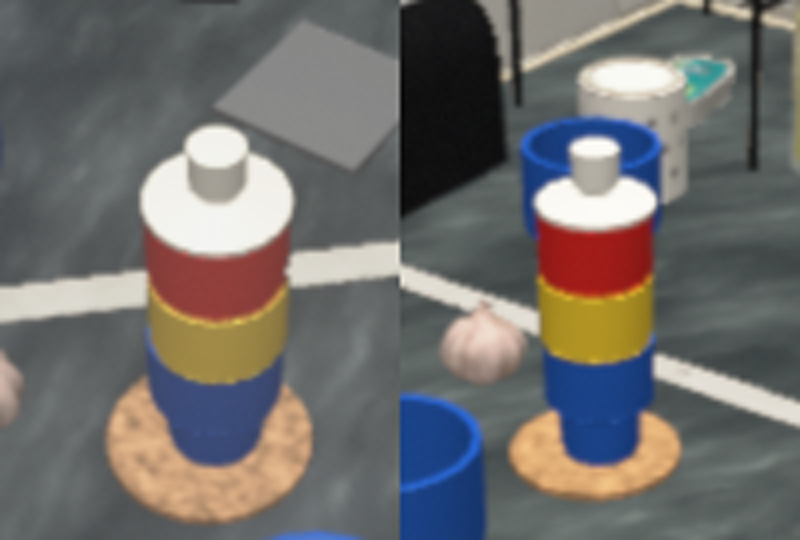

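Both views show the full stack upright on the cork with the lid seated and the gripper clear. Handing in.

```bash
python3 -c "
from cell import env
print(env.sign_off())"
```

```text
the job is handed in; nothing more can be done
None
```

The blue, yellow and red beakers are nested on the round cork coaster with the lid seated on top, everything is let go, and the job was handed in at about 35 s; the hand-in returned no verdict.

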